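Shim the rocking comparator stand

TASK

The dial comparator stand rocks because one of its feet has lost its rubber cup. Without gripping or lifting anything, push the orange wedge along the bench with the fingertips, thin end first, under that bare foot until the foot rests on it and the stand sits level with its other feet still down; then press down firmly with a fingertip on the corner above that foot to prove that it no longer rocks, and take the hand away. Leave the wedge in place, do not shift the stand, and leave the other things alone.

Things in the scene. Friction and masses are not known exactly. Their poses are not given: they have to be found in the camera images.
- stand: dial comparator stand, 3.6 kg +-20 %: blue-grey base 180 (x) x 200 (y) mm, underside 24 and flat steel top 44 mm above the bench, steel column at the back (+x), 222 mm high. Origin: centre of the base, on the bench; x to the back, y left. Feet 74 mm before/behind and 84 mm left/right of it: three in black rubber cups 30 mm across, the front right one (-x, -y) a bare steel ball
- dial (a point): centre of the white face of the dial gauge (57 mm across, looks to the stand's -x, on its middle line), 150 mm above the bench: keep clear of it
- bare_foot (a point): lowest point of the bare steel ball (14 mm across) under the front right corner of the stand, 7 mm clear of the bench; the base's edges are 16 mm from it. The stand's weight lies toward the back, so it rests quietly on its three cups and tips by 3.6 degrees when this corner is pressed
- corner (a point): point on the flat top of the base right above the bare foot, 44 mm above the bench: press here, straight down, for a moment; a steady 5 N or more (better 10) shows whether the stand rocks
- wedge: loose orange plastic wedge, about 90 g, 100 mm long (x), 50 mm wide (y), flat below; its upper face slopes from 18 mm thick at the back (-x) to 2 mm at the thin end (+x): 10 - 0.16 x mm at x mm. Origin: centre of the underside; centre of mass 13 mm behind it. It lies right of the stand, thin end roughly to the left (+y). Friction about 0.6
- wedge_tip (a point): middle of the wedge's thin edge. The foot first rests on the wedge when it is over x = +19 mm of it, that is when this edge is 31 mm past the foot; every further 6 mm lifts the foot by 1 mm. The wedge stays where it is left
- wedge_back (a point): middle of the wedge's upright back face (50 mm wide, 18 mm high), 9 mm above the bench: push here to drive it straight. Pushed sideways at this end, the wedge turns about a point some 80 mm further toward the thin end
- brass_tube: bystander: brass tube 22 mm across on a small plate, 57 mm high; origin at the centre of its underside
- flux_jar: bystander: amber jar with a black cap, 50 mm across, 58 mm high; origin at the centre of its underside
- wax_puck: bystander: yellow wax puck, 45 mm across, 16 mm high; origin at the centre of its underside
- ring_clamp: bystander: wooden ring clamp 126 mm long (its y), 26 mm wide, 18 mm high, lying; origin at the centre of its underside
Not all that is in view belongs to the job. There is more than one size of the wedge; the one meant has the size given above.

How it is judged:
By the outcome, as a careful person would: the job done as asked, in the order asked, and still so for the second after the job is handed in, with the robot touching nothing.
It also fails if it takes over 72 s, if anything falls off the work surface, if the arm or the gripper's body presses on something with over 40 N, if the wrist force passes 120 N, or if a joint passes its speed limit or range.

ROBOT

A 7-joint arm with a two-finger parallel gripper is mounted at the origin on a cart in front of the work surface, level with it; the furniture and walls round the work are solid. World frame = base frame: x ahead of the robot, y to its left, z up, the work surface at z = 0. Lengths are in m, angles in rad, forces in N, time in s.
With the tool pointing down it reaches from about 0.425 to 0.825 m from the base axis. Payload 3.6 kg.
Tool frame: the origin (TCP) lies midway between the tips of the shut fingers; the grasp point (between the pads) lies 19 mm behind it; z points along the fingers, y is the line along which they close (so a half turn about z gives the same grasp; the last joint's range is limited). The gripper opens to 85 mm and grips with 20 to 120 N. Pads are 22 mm wide; open, the fingers measure 114 mm over their backs; the gripper's body (76 mm by 85 mm) begins 54 mm behind the grasp point. The pads swing forward as they close: fully open they stand 13 mm farther back than shut.
Start: joints at [1.26, 0.615, -0.013, 1.423, 0.008, 1.103, -0.04], TCP at [0.183, -0.624, 0.231] pointing down, gripper open.
Joint ranges: [-3.12, 3.12], [-0.3, 2.06], [-1.34, 1.32], [0.26, 2.42], [-1.36, 4.5], [0.01, 1.98], [-2.84, 2.84]. Speed limits (rad/s): [2.79, 2.79, 3.14, 3.14, 3.14, 3.14, 3.14].

INTERFACE

Orientations are given as a unit quaternion [w, x, y, z].
In Python, from plant import * gives the robot as it stands. The module is installed in compiled form; this text tells all that it offers.
- The arm moves only by the tool play_rows, never from a script. Its argument "series" is a list of rows, each a list of 7 numbers: the closure, from 0 (fully open) to 1 (shut), then the shift along the tool's x, y, z in m, then the turn, a rotation vector about the tool's x, y, z in units of 6 degrees (1.0 is 6 degrees). In form: [[claw, x, y, z, ax, ay, az], ...]. A call has 1 to 12 rows; each row is the pose to reach, as a shift and turn from the pose commanded when the call began, along the tool's axes at that moment; what a row does not reach only later rows make up. A row lasts 1/12 s, in which the tool goes at most 41.7 mm and 7.16 degrees, less where a joint would pass 70% of its speed; a pose out of reach is approached as far as the arm can. A call with a gripper value outside its range is refused whole. The fingers move at their own pace and stop on an object; "newtons" is the grip in N (left out, the last holds). Time passes only in rows, so rows that repeat a pose let the fingers close. It gives the time, the measured TCP pose, the force, the opening and the grip force at its end, in the units of the state.
- read_state(): the state, without advancing time (a new reading comes with each control period).
- grab_frame(name): name is "side" or "top" or "wrist"; returns (picture, depth): 420x560x3 uint8, red, green, blue; 420x560 float32, m along the optical axis (not along the pixel's ray), 0 where there is no reading.
- get_calibration(name): a dict with "camera_matrix" (3x3 intrinsics, pixels), "origin" and "orientation" of the camera in the world. Camera axes: x right, y down, z forward; pixel columns grow to the right and rows downward; lengths in m; the calibration is good to about 2 mm. The wrist camera is an equidistant fisheye: a pixel r from the principal point sees the ray r / f radians off the axis. A picture is of the moment at which its call begins: read the wrist's pose just before it. get_calibration takes no time and is no camera call; for the wrist camera it gives the pose at the moment of the call.
- hand_in(): hands the job in; it is judged then, once.
The state is a dict: "t": time; "joints": joint angles; "joint_velocities": joint speeds; "effort": joint torques, N m; "eef_pos": TCP position; "tcp_rot": TCP orientation; "ft_force": force on the tool from outside, world axes, zero at the start; "torque": the same for the moment, N m; "finger_gap": finger opening in m; "grip_force": force on a finger pad.
Only numpy, scipy, OpenCV 4.12 (cv2) and the standard library are available. Lean on these libraries where they do the work, as an engineer would, in place of code of your own. Each camera call takes 0.05 s, during which the arm holds its last target. There are 200 camera calls.

## Working session

There is one attempt and no reset: what is moved stays moved. The work goes in short steps, Python scripts to look and compute and a tool call to move; the robot and the scene stay as the last step left them, time stands still between calls to the robot, and variables do not carry over. Pictures are saved under pics/ and viewed, at most 10 in all, crops included, and the job is handed in when it is done.

Besides the shell and the picture viewer there is one more tool, called after "Emit:" as name(argument=value, ...), one argument or row to a line, values as JSON. play_rows: Moves the arm, as the interface text tells. Its arguments: {"type":"object","properties":{"series":{"type":"array"},"newtons":{"type":"number"}},"required":["series"]}

```bash
mkdir -p pics; cat > h.py <<'E'
from plant import *
import numpy as np, cv2
from scipy.spatial.transform import Rotation as R
def rot(q): return R.from_quat([q[1],q[2],q[3],q[0]]).as_matrix()
def cal(n):
    c=get_calibration(n); o=np.array(c["orientation"],float)
    return np.array(c["camera_matrix"]),np.array(c["origin"]),(rot(o) if o.size==4 else o)
def cloud(n,d):
    K,o,M=cal(n); v,u=np.mgrid[:d.shape[0],:d.shape[1]]
    p=np.stack([(u-K[0,2])/K[0,0]*d,(v-K[1,2])/K[1,1]*d,d],-1)
    return p@M.T+o
def ray(n,u,v,z):
    K,o,M=cal(n); r=M@np.array([(u-K[0,2])/K[0,0],(v-K[1,2])/K[1,1],1]); return o+r*(z-o[2])/r[2]
E
python3 - <<'E'
from h import *
s=read_state(); print({k:np.round(s[k],3) for k in s})
for n in("top","side"):
    p,d=grab_frame(n); cv2.imwrite(f"pics/{n}0.png",p[:,:,::-1]); np.savez(f"{n}0.npz",p=p,d=d); print(n,cal(n))
E
```

```text
{'t': np.float64(0.0), 'joints': array([ 1.259,  0.616, -0.013,  1.425,  0.008,  1.103, -0.04 ]), 'joint_velocities': array([ 0.   ,  0.001, -0.   , -0.002, -0.001,  0.001, -0.   ]), 'effort': array([-0.0000e+00, -4.6921e+01,  2.5900e-01, -1.7103e+01,  1.0000e-02,
        1.0000e-02, -0.0000e+00]), 'eef_pos': array([ 0.182, -0.623,  0.23 ]), 'tcp_rot': array([-0.001,  0.99 ,  0.142, -0.   ]), 'ft_force': array([-0.425, -0.255, -0.192]), 'torque': array([ 0.006,  0.069, -0.016]), 'grip_force': np.float64(0.0), 'finger_gap': np.float64(0.086)}
top (array([[515.28241002,   0.        , 284.97896358],
       [  0.        , 515.28241002, 214.64017566],
       [  0.        ,   0.        ,   1.        ]]), array([0.43779717, 0.1034623 , 1.35746738]), array([[ 0.02197827, -0.99089259,  0.13284894],
       [-0.99975716, -0.02199632,  0.00133191],
       [ 0.0016024 , -0.13284595, -0.9911354 ]]))
side (array([[411.37691114,   0.        , 276.28134848],
       [  0.        , 411.37691114, 219.13511137],
       [  0.        ,   0.        ,   1.        ]]), array([ 0.32163896, -0.85242819,  0.606574  ]), array([[ 0.95269697, -0.15582483,  0.26093506],
       [-0.30290673, -0.41671653,  0.85708509],
       [-0.02481919, -0.89558135, -0.44420496]]))
```

View pics/top0.png

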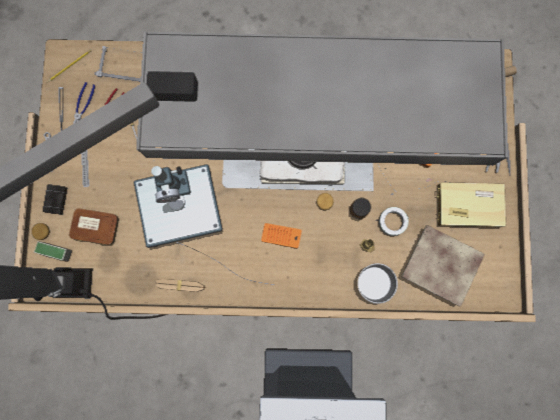

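View pics/side0.png

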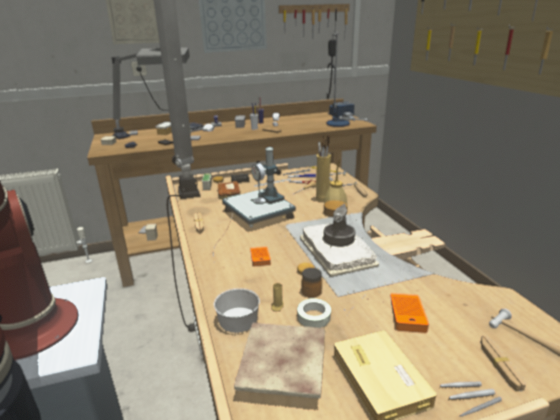

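Top view: orange piece A lies at (282,235) and the stand at (178,205). Shelf over the back hides part of the bench. Side view: piece A at (260,256), and a second orange piece B at (408,310). I'll measure both.

```bash
python3 - <<'E'
from h import *
for n in("top","side"):
    f=np.load(n+"0.npz"); p,d=f["p"],f["d"]; c=cloud(n,d)
    hsv=cv2.cvtColor(p,cv2.COLOR_RGB2HSV)
    m=cv2.inRange(hsv,(3,200,120),(16,255,255))
    k,l,s,_=cv2.connectedComponentsWithStats(m)
    for i in range(1,k):
        if s[i,4]<60: continue
        q=c[(l==i)&(d>0)]; r=cv2.minAreaRect((q[:,:2]*1000).astype(np.float32))
        print(n,s[i],"rect mm",np.round(r[0]),np.round(r[1]),round(r[2],1))
        b=cv2.boxPoints(r)/1000
        for x in b:
            w=q[np.linalg.norm(q[:,:2]-x,axis=1)<.02]; print("  corner",x.round(3),"z",(w[:,2].mean()*1000).round(1),len(w))
    if n=="top":
        print("shelf z",c[100,300],"black",c[85,170])
        m2=((c[...,2]>.036)&(c[...,2]<.052)).astype(np.uint8); m2[:, :125]=0;m2[:,235:]=0; m2[:155]=0
        k,l,s,_=cv2.connectedComponentsWithStats(m2); i=1+np.argmax(s[1:,4])
        q=c[l==i]; r=cv2.minAreaRect((q[:,:2]*1000).astype(np.float32)); print("stand",s[i],r,cv2.boxPoints(r).round(), q[:,2].mean())
    big=cv2.resize(p[140:300,120:320] if n=="top" else p[140:350,180:460],None,fx=4 if n=="top" else 2.8,fy=4 if n=="top" else 2.8,interpolation=2)
    cv2.imwrite(f"pics/{n}c.png",big[:600,:800,::-1])
E
```

```text
shelf z [0.67034668 0.0884044  0.72571704] black [0.67635038 0.24887273 0.75162408]
stand [ 133  164   89   84 4276] ((633.5164794921875, 385.45599365234375), (180.78549194335938, 201.0186004638672), 14.124316215515137) [[521. 461.]
 [570. 266.]
 [746. 310.]
 [697. 505.]] 0.04494204436657041
side [251 248  18  14 190] rect mm [562. 110.] [96. 44.] 78.9
  corner [0.532 0.067] z 14.7 16
  corner [0.575 0.058] z 14.7 15
  corner [0.593 0.152] z 1.9 11
  corner [0.55  0.161] z 1.9 11
side [392 295  36  31 692] rect mm [ 810. -237.] [128.  63.] 63.5
  corner [ 0.753 -0.28 ] z 21.4 23
  corner [ 0.809 -0.308] z 21.8 24
  corner [ 0.867 -0.193] z 3.8 24
  corner [ 0.811 -0.165] z 3.7 19
```

View pics/topc.png

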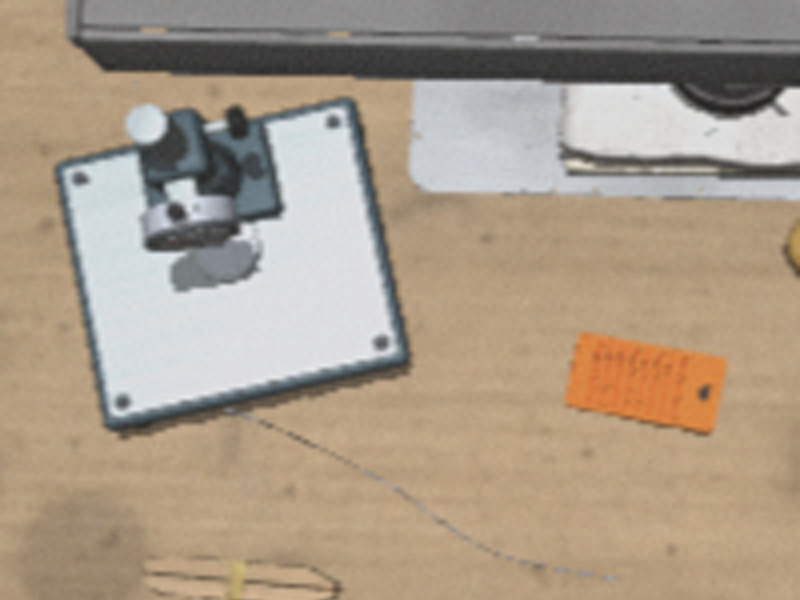

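View pics/sidec.png

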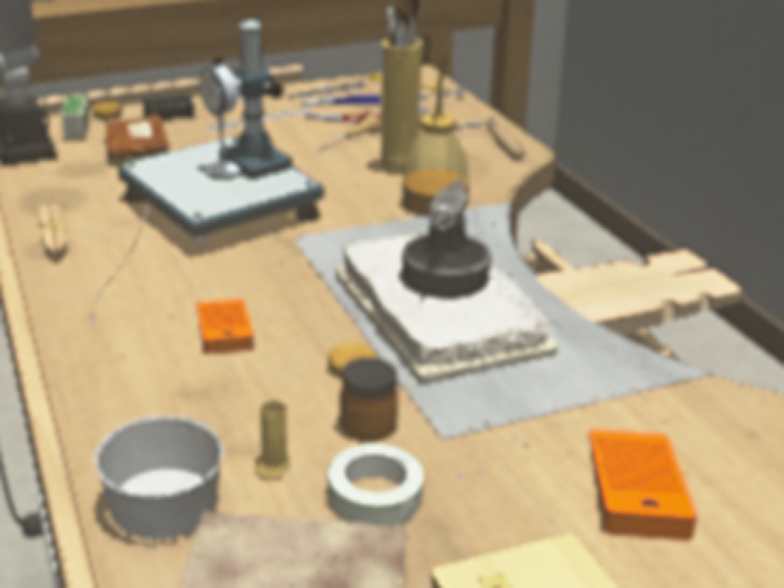

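A (about 100 x 50 mm, top (282,235), side (260,256)) fits the given size. B (about 128 x 63 mm, side (408,310)) is too big. So A is the wedge, and the crops confirm it, with its thin end to the left. Next I'll measure A precisely in the top view and work out the first moves.

```bash
cat >> h.py <<'E'
def wedge(p,fn=None):
    h=cv2.cvtColor(p,cv2.COLOR_RGB2HSV); m=cv2.inRange(h,(3,150,90),(20,255,255)); m[:200]=0; m[285:]=0; m[:,:130]=0; m[:,345:]=0
    ct=max(cv2.findContours(m,0,1)[0],key=cv2.contourArea); b=cv2.boxPoints(cv2.minAreaRect(ct.astype(np.float32)))
    b=b[np.argsort(b[:,0])]; tip=(b[0]+b[1])/2; bk=(b[2]+b[3])/2
    T=ray("top",*(tip+[-.5,0]),.002); B=ray("top",*(bk+[.5,0]),.018); a=T-B
    return T,B,np.degrees(np.arctan2(a[1],a[0])),np.hypot(*a[:2]),b
S=np.array([.6335,.3855]);YAW=np.radians(14.1)
FOOT=S+np.array([[np.cos(YAW),-np.sin(YAW)],[np.sin(YAW),np.cos(YAW)]])@[-.074,-.084]
def totool(target):  # world displacement -> tool axes
    s=read_state(); return rot(s["tcp_rot"]).T@(np.array(target)-s["eef_pos"])
def yaw():
    M=rot(read_state()["tcp_rot"]); return np.degrees(np.arctan2(M[1,0],M[0,0]))
E
python3 - <<'E'
from h import *
p=np.load("top0.npz")["p"]; T,B,th,L,b=wedge(p); print(T,B,th,L,b,FOOT,yaw())
u=np.array([np.cos(np.radians(th)),np.sin(np.radians(th)),0])
g=B*[1,1,0]-.045*u; g[2]=.13; print("stage",g,totool(g))
E
```

```text
[0.57275869 0.16451254 0.002     ] [0.55499274 0.06576862 0.018     ] 79.80050004736648 0.10032941033495141 [[260.91727 240.83023]
 [264.44083 222.50784]
 [297.3395  247.8345 ]
 [300.86307 229.51212]] [0.58219313 0.28600324] 16.318712674422493
stage [0.54702431 0.02147975 0.13      ] [ 0.53102357 -0.51597737  0.10145384]
```

Emit:
play_rows(
  series=[
    [0.7,0.265,-0.258,0.0,0,0,-5.3],
    [0.7,0.265,-0.258,0.0,0,0,-5.3],
    [0.7,0.265,-0.258,0.0,0,0,-5.3],
    [0.7,0.265,-0.258,0.0,0,0,-5.3],
    [0.7,0.265,-0.258,0.0,0,0,-5.3],
    [0.7,0.265,-0.258,0.0,0,0,-5.3],
    [0.7,0.265,-0.258,0.0,0,0,-5.3],
    [0.7,0.265,-0.258,0.0,0,0,-5.3],
    [0.7,0.265,-0.258,0.0,0,0,-5.3],
    [0.7,0.265,-0.258,0.0,0,0,-5.3],
    [0.7,0.265,-0.258,0.0,0,0,-5.3],
    [0.7,0.265,-0.258,0.0,0,0,-5.3],
  ],
)

```text
t: 1.1
eef_pos: [0.364, -0.3021, 0.2311]
tcp_rot: [-0.0, 0.913, 0.408, -0.0]
ft_force: [-0.4, 0.0, -0.1]
finger_gap: 0.026
grip_force: 0.0
```

```bash
python3 - <<'E'
from h import *
print(read_state()["eef_pos"],yaw(),read_state()["finger_gap"],totool([.547,.0215,.13]))
E
```

```text
[ 0.36400389 -0.30211222  0.23114485] 48.11570911734822 0.025979342403491007 [ 0.3631826  -0.07976833  0.10088674]
```

Emit:
play_rows(
  series=[
    [0.7,0.363,-0.08,0.0,0,0,-5.28],
    [0.7,0.363,-0.08,0.0,0,0,-5.28],
    [0.7,0.363,-0.08,0.0,0,0,-5.28],
    [0.7,0.363,-0.08,0.0,0,0,-5.28],
    [0.7,0.363,-0.08,0.0,0,0,-5.28],
    [0.7,0.363,-0.08,0.0,0,0,-5.28],
    [0.7,0.363,-0.08,0.0,0,0,-5.28],
    [0.7,0.363,-0.08,0.0,0,0,-5.28],
    [0.7,0.363,-0.08,0.0,0,0,-5.28],
    [0.7,0.363,-0.08,0.0,0,0,-5.28],
    [0.7,0.363,-0.08,0.1,0,0,-5.28],
    [0.7,0.363,-0.08,0.1,0,0,-5.28],
  ],
)

```text
t: 2.1
eef_pos: [0.5502, 0.0207, 0.1488]
tcp_rot: [0.003, 0.768, 0.641, 0.003]
ft_force: [1.0, -0.5, -0.5]
finger_gap: 0.0254
grip_force: 0.0
```

```bash
python3 - <<'E'
from h import *
print(read_state()["eef_pos"],yaw(),read_state()["finger_gap"])
p,d=grab_frame("top"); cv2.imwrite("pics/top1.png",cv2.resize(p[170:290,180:340],None,fx=4,fy=4)[:,:,::-1])
u=np.array([np.cos(np.radians(79.8)),np.sin(np.radians(79.8)),0])
print("down",totool(np.array([.555,.0658,0])-.03*u+[0,0,.007]))
E
```

```text
[0.55015784 0.02066253 0.14882665] 79.67102835626713 0.025426737627423684
down [0.01913033 0.00564886 0.13187444]
```

View pics/top1.png

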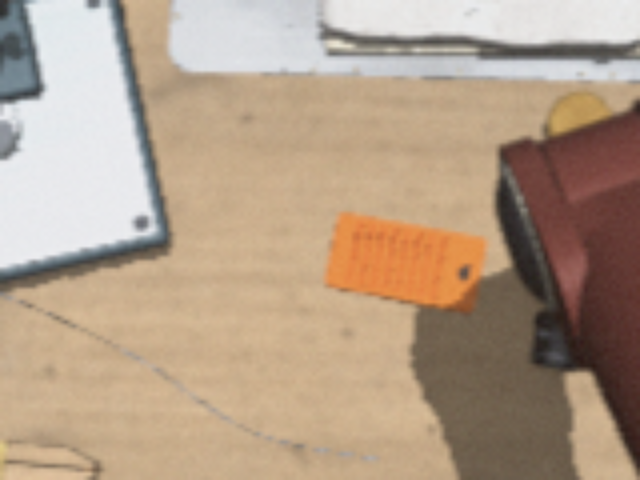

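The hand (dark red) is right of the wedge and the wedge is undisturbed, its centre at (405,262) in this crop. I'll settle first, then go down behind it.

Emit:
play_rows(
  series=[
    [0.7,0,0,0.0,0,0,0],
    [0.7,0,0,0,0,0,0],
    [0.7,0,0,0,0,0,0],
    [0.7,0,0,0,0,0,0],
  ],
)

```text
t: 2.48
eef_pos: [0.5491, 0.0216, 0.1506]
tcp_rot: [0.002, 0.768, 0.641, 0.002]
ft_force: [-0.7, 0.4, 0.6]
finger_gap: 0.026
grip_force: 0.0
```

```bash
python3 - <<'E'
from h import *
s=read_state();print(s["eef_pos"],yaw(),rot(s["tcp_rot"])[:,2],s["ft_force"])
u=np.array([np.cos(np.radians(79.8)),np.sin(np.radians(79.8)),0])
print("down",totool(np.array([.555,.0658,0])-.03*u+[0,0,.007]))
E
```

```text
[0.54905875 0.02162984 0.15058177] 79.72838458721174 [ 5.24214210e-03  3.33651522e-04 -9.99986204e-01] [-0.74546351  0.39051608  0.59475041]
down [ 0.01434034 -0.0027248   0.14358797]
```

Emit:
play_rows(
  series=[
    [0.7,0.005,-0.003,0.04,0,0,0],
    [0.7,0.01,-0.003,0.07,0,0,0],
    [0.7,0.014,-0.003,0.1,0,0,0],
    [0.7,0.014,-0.003,0.12,0,0,0],
    [0.7,0.014,-0.003,0.135,0,0,0],
    [0.7,0.014,-0.003,0.144,0,0,0],
    [0.7,0.014,-0.003,0.144,0,0,0],
    [0.7,0.014,-0.003,0.144,0,0,0],
    [0.7,0.014,-0.003,0.144,0,0,0],
  ],
)

```text
t: 3.23
eef_pos: [0.5481, 0.0364, 0.0056]
tcp_rot: [0.001, 0.767, 0.641, 0.001]
ft_force: [-0.3, 0.8, -0.7]
finger_gap: 0.0256
grip_force: 0.0
```

```bash
python3 - <<'E'
from h import *
s=read_state();print(s["eef_pos"],yaw(),s["ft_force"],s["finger_gap"])
B0=np.array([.555,.0658])
for psi in (82,83,84,85,86):
    e=np.array([np.cos(np.radians(psi)),np.sin(np.radians(psi))]); B1=FOOT-.068*e; c=B1-B0
    print(psi,np.degrees(np.arctan2(c[1],c[0])),(79.8+psi)/2,B1)
p,d=grab_frame("side"); cv2.imwrite("pics/side1.png",cv2.resize(p[200:320,180:340],None,fx=4,fy=4)[:,:,::-1])
E
```

```text
[0.5481451  0.03638321 0.00559468] 79.77952033300012 [-0.32023514  0.82758573 -0.70644808] 0.025639780369148737
82 83.38436432867945 80.9 [0.57272936 0.21866501]
83 82.94250382773211 81.4 [0.57390602 0.2185101 ]
84 82.50065790410596 81.9 [0.5750852  0.21837575]
85 82.05919195421922 82.4 [0.57626654 0.218262  ]
86 81.61847037526496 82.9 [0.57744969 0.21816888]
```

View pics/side1.png

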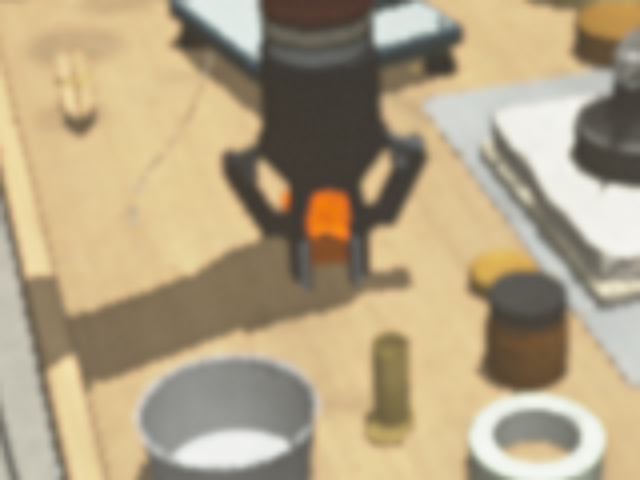

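The side crop shows both fingertips at (305,275) and (352,275), just behind the wedge back at (328,225) and inside its width. Now I'll push along a gentle left arc.

Emit:
play_rows(
  series=[
    [0.7,0.006,0,0,0,0,0],
    [0.7,0.012,0,0,0,0,0],
    [0.7,0.016,0,0,0,0,0],
    [0.7,0.02,0,0,0,0,0],
    [0.7,0.025,0,0,0,0,-0.03],
    [0.7,0.03,0,0,0,0,-0.06],
    [0.7,0.036,-0.0001,0,0,0,-0.09],
    [0.7,0.042,-0.0002,0,0,0,-0.12],
    [0.7,0.048,-0.0003,0,0,0,-0.15],
    [0.7,0.054,-0.0004,0,0,0,-0.18],
    [0.7,0.06,-0.0005,0,0,0,-0.21],
    [0.7,0.06,-0.0005,0,0,0,-0.21],
  ],
)

```text
t: 4.28
eef_pos: [0.5572, 0.0982, 0.0041]
tcp_rot: [-0.001, 0.759, 0.651, 0.001]
ft_force: [0.1, 1.1, 0.0]
finger_gap: 0.0255
grip_force: 0.0
```

```bash
python3 - <<'E'
from h import *
s=read_state();print(s["eef_pos"],yaw(),s["ft_force"],s["finger_gap"])
p,d=grab_frame("top"); T,B,th,L,b=wedge(p); print(T,B,th,L)
cv2.imwrite("pics/top2.png",cv2.resize(p[170:290,180:340],None,fx=4,fy=4)[:,:,::-1])
E
```

```text
[0.55716017 0.09821984 0.00409514] 81.21063848143403 [0.06550358 1.05179389 0.03676688] 0.025522028578638473
[0.57701453 0.20816174 0.002     ] [0.56546993 0.13542335 0.018     ] 80.98157646297555 0.07364883644358632
```

View pics/top2.png

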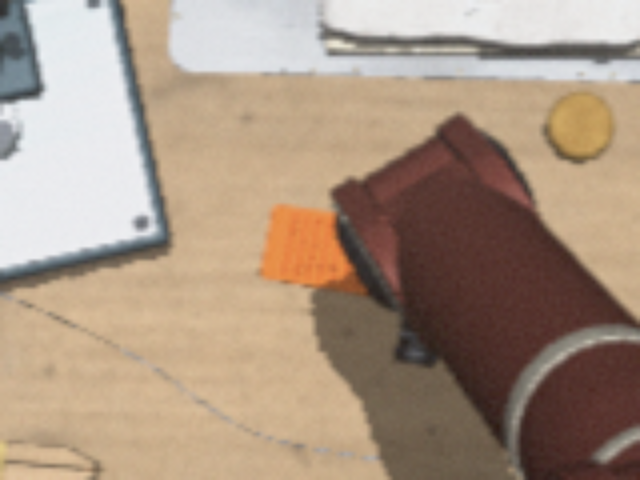

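The crop shows the wedge's thin end at (268,242), running cleanly ahead of the hand toward the stand corner at (168,240). The tip is 111.7 mm ahead of the TCP, so contact is good. I'll continue.

Emit:
play_rows(
  series=[
    [0.7,0.006,0,-0.0005,0,0,-0.02],
    [0.7,0.012,0,-0.001,0,0,-0.04],
    [0.7,0.018,0,-0.0015,0,0,-0.06],
    [0.7,0.024,-0.0001,-0.0015,0,0,-0.08],
    [0.7,0.03,-0.0001,-0.0015,0,0,-0.1],
    [0.7,0.037,-0.0002,-0.0015,0,0,-0.12],
    [0.7,0.044,-0.0003,-0.0015,0,0,-0.14],
    [0.7,0.051,-0.0003,-0.0015,0,0,-0.16],
    [0.7,0.058,-0.0004,-0.0015,0,0,-0.18],
    [0.7,0.064,-0.0005,-0.0015,0,0,-0.19],
    [0.7,0.07,-0.0006,-0.0015,0,0,-0.2],
    [0.7,0.07,-0.0006,-0.0015,0,0,-0.2],
  ],
)

```text
t: 5.33
eef_pos: [0.5673, 0.1672, 0.0056]
tcp_rot: [-0.001, 0.753, 0.659, 0.001]
ft_force: [-0.1, 0.4, 0.2]
finger_gap: 0.0257
grip_force: 0.0
```

```bash
python3 - <<'E'
from h import *
s=read_state();print(s["eef_pos"],yaw(),s["ft_force"],s["finger_gap"])
p,d=grab_frame("top"); T,B,th,L,b=wedge(p); print(T,B,th,L)
t=s["eef_pos"][:2]+.1117*np.array([np.cos(np.radians(yaw())),np.sin(np.radians(yaw()))])
print("tip by hand",t,"foot-tip in tool",(rot(s["tcp_rot"]).T@np.append(FOOT-t,0)))
p,d=grab_frame("side"); cv2.imwrite("pics/side2.png",cv2.resize(p[160:280,180:340],None,fx=5,fy=5,interpolation=2)[:,:,::-1])
E
```

```text
[0.56732445 0.16719022 0.00564689] 82.38187366624774 [-0.13615639  0.35136127  0.15236851] 0.0256949303774998
[0.58508762 0.27745948 0.002     ] [0.57767524 0.22536443 0.018     ] 81.90198982516125 0.052619744369961155
tip by hand [0.58219636 0.27789576] foot-tip in tool [ 8.03547242e-03 -1.07802102e-03  1.88875446e-05]
```

View pics/side2.png

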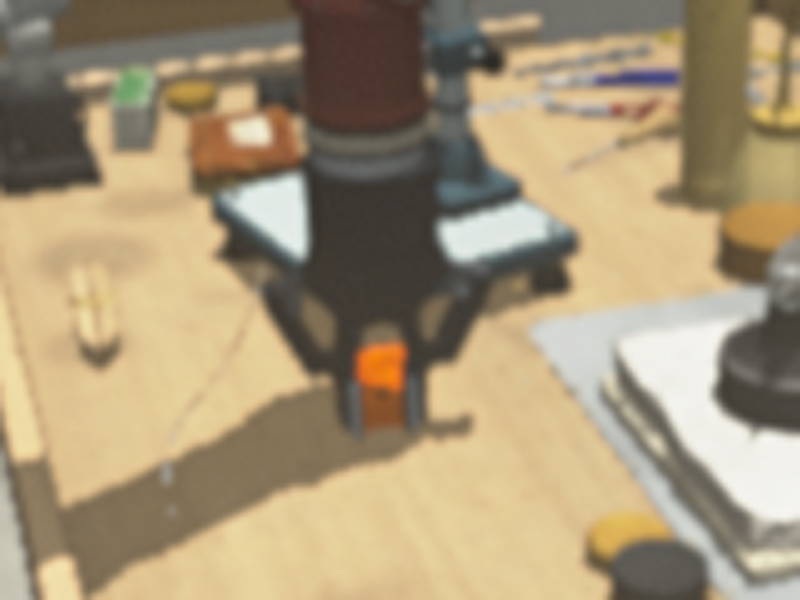

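The crop shows the wedge back at (382,395) still between the two fingertips, and the stand looks unmoved. The tip is about 8 mm short of the foot, so contact is expected 39 mm further. I'll advance 33 mm, then creep and watch the force.

Emit:
play_rows(
  series=[
    [0.7,0.004,0,0,0,0,-0.01],
    [0.7,0.008,-0.0001,0,0,0,-0.02],
    [0.7,0.012,-0.0001,0,0,0,-0.03],
    [0.7,0.016,-0.0002,0,0,0,-0.04],
    [0.7,0.02,-0.0002,0,0,0,-0.05],
    [0.7,0.024,-0.0003,0,0,0,-0.06],
    [0.7,0.027,-0.0003,0,0,0,-0.07],
    [0.7,0.03,-0.0004,0,0,0,-0.08],
    [0.7,0.033,-0.0004,0,0,0,-0.08],
    [0.7,0.033,-0.0004,0,0,0,-0.08],
    [0.7,0.033,-0.0004,0,0,0,-0.08],
  ],
)

```text
t: 6.35
eef_pos: [0.5713, 0.198, 0.0056]
tcp_rot: [-0.0, 0.75, 0.661, 0.0]
ft_force: [0.2, 0.2, 0.2]
finger_gap: 0.0256
grip_force: 0.0
```

Emit:
play_rows(
  series=[
    [0.7,0.001,0,0,0,0,0],
    [0.7,0.002,0,0,0,0,0],
    [0.7,0.003,0,0,0,0,0],
    [0.7,0.003,0,0,0,0,0],
    [0.7,0.003,0,0,0,0,0],
  ],
)

```text
t: 6.77
eef_pos: [0.5717, 0.2001, 0.0056]
tcp_rot: [0.0, 0.751, 0.661, -0.0]
ft_force: [-0.1, -1.2, 0.6]
finger_gap: 0.0257
grip_force: 0.6
```

```bash
cat > st.py <<'E'
from h import *
s=read_state(); u=np.array([np.cos(np.radians(yaw())),np.sin(np.radians(yaw()))])
t=s["eef_pos"][:2]+.1117*u
print("yaw",yaw(),"z",s["eef_pos"][2],"F",s["ft_force"],"tip past foot",(t-FOOT)@u,"lat",np.cross(u,FOOT-t))
E
python3 st.py 2>/dev/null
```

```text
yaw 82.72016217862618 z 0.005563424187900231 F [-0.09429593 -1.24718446  0.58305821] tip past foot 0.02512838989486028 lat 0.00045302557452002673
```

Emit:
play_rows(
  series=[
    [0.7,0.001,0,0,0,0,0],
    [0.7,0.002,0,0,0,0,0],
    [0.7,0.003,0,0,0,0,0],
    [0.7,0.003,0,0,0,0,0],
    [0.7,0.003,0,0,0,0,0],
    [0.7,0.003,0,0,0,0,0],
  ],
)

```text
t: 7.27
eef_pos: [0.572, 0.2039, 0.0055]
tcp_rot: [-0.0, 0.75, 0.661, 0.0]
ft_force: [-0.5, -0.2, -0.5]
finger_gap: 0.0255
grip_force: 0.0
```

Emit:
play_rows(
  series=[
    [0.7,0.0005,0,0,0,0,0],
    [0.7,0.001,0,0,0,0,0],
    [0.7,0.0015,0,0,0,0,0],
    [0.7,0.0015,0,0,0,0,0],
    [0.7,0.0015,0,0,0,0,0],
    [0.7,0.0015,0,0,0,0,0],
  ],
)

```text
t: 7.77
eef_pos: [0.5722, 0.2048, 0.0055]
tcp_rot: [0.0, 0.75, 0.661, -0.0]
ft_force: [-0.0, -1.5, 1.1]
finger_gap: 0.0254
grip_force: 0.6
```

```bash
python3 st.py 2>/dev/null
```

```text
yaw 82.73351645897343 z 0.005512184010541207 F [-0.00748647 -1.50012314  1.0572941 ] tip past foot 0.029844903116435537 lat 0.00031653630959585424
```

Emit:
play_rows(
  series=[
    [0.7,0.0005,0,0,0,0,0],
    [0.7,0.001,0,0,0,0,0],
    [0.7,0.001,0,0,0,0,0],
    [0.7,0.001,0,0,0,0,0],
    [0.7,0.001,0,0,0,0,0],
    [0.7,0.001,0,0,0,0,0],
  ],
)

```text
t: 8.27
eef_pos: [0.5723, 0.2059, 0.0055]
tcp_rot: [-0.0, 0.75, 0.661, 0.0]
ft_force: [0.3, -0.8, 1.1]
finger_gap: 0.0257
grip_force: 0.6
```

Emit:
play_rows(
  series=[
    [0.7,0.0005,0,0,0,0,0],
    [0.7,0.001,0,0,0,0,0],
    [0.7,0.001,0,0,0,0,0],
    [0.7,0.001,0,0,0,0,0],
    [0.7,0.001,0,0,0,0,0],
    [0.7,0.001,0,0,0,0,0],
  ],
)

```text
t: 8.77
eef_pos: [0.5724, 0.2063, 0.0055]
tcp_rot: [0.0, 0.751, 0.661, -0.0]
ft_force: [-1.0, -3.4, 1.6]
finger_gap: 0.0257
grip_force: 1.5
```

```bash
python3 st.py 2>/dev/null
```

```text
yaw 82.72359108706084 z 0.005500113361418018 F [-0.96112125 -3.41305045  1.5706303 ] tip past foot 0.03138091952068709 lat 0.00033265267317903434
```

The force is rising at 31.4 mm, so the foot is touching. One more small step to seat it.

Emit:
play_rows(
  series=[
    [0.7,0.0005,0,0,0,0,0],
    [0.7,0.001,0,0,0,0,0],
    [0.7,0.001,0,0,0,0,0],
    [0.7,0.001,0,0,0,0,0],
    [0.7,0.001,0,0,0,0,0],
    [0.7,0.001,0,0,0,0,0],
  ],
)

```text
t: 9.27
eef_pos: [0.5724, 0.2068, 0.0055]
tcp_rot: [0.0, 0.751, 0.661, -0.001]
ft_force: [-0.6, -5.2, 2.2]
finger_gap: 0.0257
grip_force: 2.6
```

```bash
python3 st.py 2>/dev/null
```

```text
yaw 82.7067933558145 z 0.005524161417833198 F [-0.59612797 -5.24110723  2.24048173] tip past foot 0.031863612630097383 lat 0.0003924585080726777
```

Emit:
play_rows(
  series=[
    [0.7,0.0005,0,0,0,0,0],
    [0.7,0.001,0,0,0,0,0],
    [0.7,0.001,0,0,0,0,0],
    [0.7,0.001,0,0,0,0,0],
    [0.7,0.001,0,0,0,0,0],
    [0.7,0.001,0,0,0,0,0],
  ],
)

```text
t: 9.77
eef_pos: [0.5725, 0.207, 0.0055]
tcp_rot: [0.001, 0.751, 0.661, -0.001]
ft_force: [-1.2, -5.9, 3.9]
finger_gap: 0.0255
grip_force: 3.0
```

```bash
python3 st.py 2>/dev/null
```

```text
yaw 82.68506106244455 z 0.005506520933962752 F [-1.18199353 -5.93977451  3.88510177] tip past foot 0.03208174387699035 lat 0.0004164013457734388
```

Emit:
play_rows(
  series=[
    [0.7,-0.005,0,0,0,0,0],
    [0.7,-0.015,0,0,0,0,0],
    [0.7,-0.03,0,0,0,0,0],
    [0.7,-0.045,0,-0.02,0,0,0],
    [0.7,-0.05,0,-0.05,0,0,0],
    [0.7,-0.05,0,-0.085,0,0,0],
    [1,-0.05,0,-0.12,0,0,0],
    [1,-0.05,0,-0.12,0,0,0],
    [1,-0.05,0,-0.12,0,0,0],
    [1,-0.05,0,-0.12,0,0,0],
    [1,-0.05,0,-0.12,0,0,0],
  ],
)

```text
t: 10.68
eef_pos: [0.5653, 0.1584, 0.1241]
tcp_rot: [-0.001, 0.751, 0.661, -0.001]
ft_force: [0.4, -0.4, -0.7]
finger_gap: 0.0004
grip_force: 0.0
```

```bash
python3 - <<'E'
from h import *
s=read_state();print(s["eef_pos"],yaw(),s["finger_gap"],"to corner+15mm",totool(np.append(FOOT,.059)))
p,d=grab_frame("top"); c=cloud("top",d)
m2=((c[...,2]>.036)&(c[...,2]<.052)).astype(np.uint8); m2[:, :125]=0;m2[:,235:]=0; m2[:155]=0
k,l,st,_=cv2.connectedComponentsWithStats(m2); i=1+np.argmax(st[1:,4]); q=c[l==i]
print("stand",cv2.minAreaRect((q[:,:2]*1000).astype(np.float32)),st[i],q[:,2].mean())
cv2.imwrite("pics/top3.png",cv2.resize(p[155:275,160:320],None,fx=5,fy=5)[:,:,::-1])
E
```

```text
[0.56528056 0.15836244 0.12405003] 82.72597070804332 0.0004015041343412261 to corner+15mm [0.1288347  0.00078814 0.06488999]
stand ((633.4745483398438, 385.6219482421875), (181.4350128173828, 201.03732299804688), 14.358176231384277) [ 133  164   89   84 4276] 0.044961102785510576
```

View pics/top3.png

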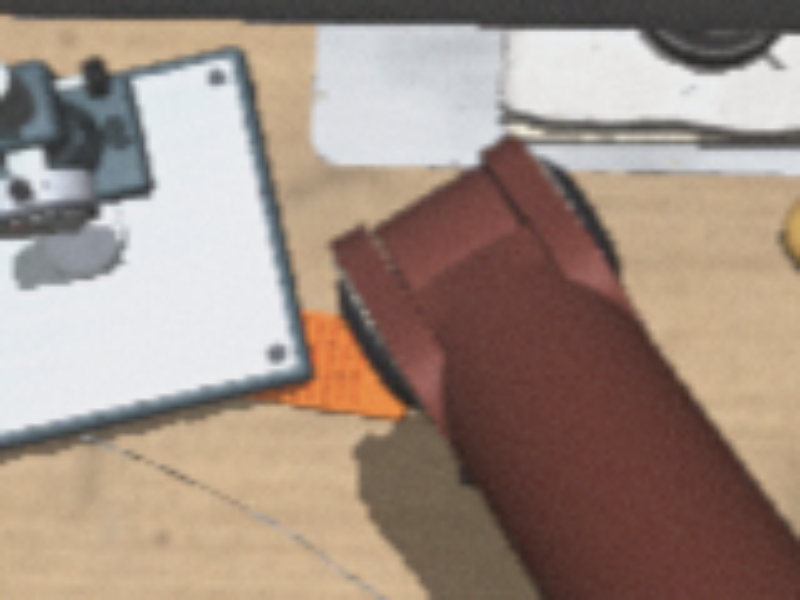

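The stand has not moved (same centre and yaw within noise), and the wedge is under its front right corner at (300,370). Next I'll go over the corner.

Emit:
play_rows(
  series=[
    [1,0.03,0,0,0,0,0],
    [1,0.06,0,0,0,0,0],
    [1,0.09,0,0,0,0,0],
    [1,0.115,0,0,0,0,0],
    [1,0.129,0.001,0.02,0,0,0],
    [1,0.129,0.001,0.045,0,0,0],
    [1,0.129,0.001,0.06,0,0,0],
    [1,0.129,0.001,0.065,0,0,0],
    [1,0.129,0.001,0.065,0,0,0],
    [1,0.129,0.001,0.065,0,0,0],
    [1,0.129,0.001,0.065,0,0,0],
  ],
)

```text
t: 11.65
eef_pos: [0.5844, 0.2873, 0.0615]
tcp_rot: [0.0, 0.751, 0.661, 0.001]
ft_force: [0.5, 0.4, -0.1]
finger_gap: 0.0
grip_force: 0.0
```

```bash
python3 - <<'E'
from h import *
s=read_state();print(s["eef_pos"],yaw(),s["ft_force"],"to corner",totool(np.append(FOOT,.044)))
print("screw",ray("top",215.4,225.6,.045),FOOT)
E
```

```text
[0.58441589 0.28733715 0.06149869] 82.71747616412871 [ 0.51715712  0.41667426 -0.13666968] to corner [-0.00162852 -0.00206236  0.01749339]
screw [0.58143702 0.2828211  0.045     ] [0.58219313 0.28600324]
```

Emit:
play_rows(
  series=[
    [1,-0.002,-0.002,0.005,0,0,0],
    [1,-0.002,-0.002,0.01,0,0,0],
    [1,-0.002,-0.002,0.014,0,0,0],
    [1,-0.002,-0.002,0.016,0,0,0],
    [1,-0.002,-0.002,0.018,0,0,0],
    [1,-0.002,-0.002,0.019,0,0,0],
    [1,-0.002,-0.002,0.019,0,0,0],
    [1,-0.002,-0.002,0.019,0,0,0],
  ],
)

```text
t: 12.32
eef_pos: [0.5811, 0.2849, 0.044]
tcp_rot: [0.0, 0.751, 0.661, -0.0]
ft_force: [-3.8, -2.9, 12.7]
finger_gap: -0.0002
grip_force: 6.5
```

Emit:
play_rows(
  series=[
    [1,-0.0005,-0.0005,0,0,0,0],
    [1,-0.001,-0.001,0,0,0,0],
    [1,-0.001,-0.001,0,0,0,0],
    [1,-0.001,-0.001,0,0,0,0],
    [1,-0.001,-0.001,0,0,0,0],
    [1,-0.001,-0.001,0,0,0,0],
    [1,-0.001,-0.001,0,0,0,0],
    [1,-0.001,-0.001,0,0,0,0],
    [1,-0.001,-0.001,0,0,0,0],
    [1,-0.001,-0.001,0,0,0,0],
  ],
)

```text
t: 13.15
eef_pos: [0.5811, 0.2849, 0.0441]
tcp_rot: [0.001, 0.751, 0.661, 0.001]
ft_force: [-3.0, -1.4, 12.1]
finger_gap: -0.0003
grip_force: 5.5
```

The steady press was about 12 N with the height unchanged (0.0440 → 0.0441 m), so the stand does not rock. I'll lift straight up and back off.

Emit:
play_rows(
  series=[
    [1,-0.001,-0.001,-0.004,0,0,0],
    [1,-0.001,-0.001,-0.015,0,0,0],
    [1,-0.001,-0.001,-0.04,0,0,0],
    [1,-0.001,-0.001,-0.08,0,0,0],
    [1,-0.03,-0.001,-0.11,0,0,0],
    [1,-0.07,-0.001,-0.13,0,0,0],
    [1,-0.11,-0.001,-0.14,0,0,0],
    [1,-0.15,-0.001,-0.14,0,0,0],
    [1,-0.19,-0.001,-0.14,0,0,0],
    [1,-0.23,-0.001,-0.14,0,0,0],
    [1,-0.26,-0.001,-0.14,0,0,0],
    [1,-0.26,-0.001,-0.14,0,0,0],
  ],
)

```text
t: 14.15
eef_pos: [0.5455, 0.0164, 0.1814]
tcp_rot: [0.002, 0.755, 0.656, -0.003]
ft_force: [0.3, -0.1, -0.4]
finger_gap: -0.0
grip_force: 0.0
```

```bash
python3 - <<'E'
from h import *
s=read_state();print(s["eef_pos"],s["ft_force"])
p,d=grab_frame("top"); c=cloud("top",d); print(wedge(p)[:4])
m2=((c[...,2]>.036)&(c[...,2]<.052)).astype(np.uint8); m2[:, :125]=0;m2[:,235:]=0; m2[:155]=0
k,l,st,_=cv2.connectedComponentsWithStats(m2); i=1+np.argmax(st[1:,4]); q=c[l==i]
print("stand",cv2.minAreaRect((q[:,:2]*1000).astype(np.float32)))
A=np.c_[q[:,:2],np.ones(len(q))]; print("tilt deg",np.degrees(np.linalg.lstsq(A,q[:,2],rcond=None)[0][:2]))
cv2.imwrite("pics/top4.png",cv2.resize(p[155:275,160:320],None,fx=5,fy=5)[:,:,::-1])
E
```

```text
[0.54552904 0.01641421 0.1814162 ] [ 0.33003624 -0.1091375  -0.4000144 ]
(array([0.58753802, 0.29542073, 0.002     ]), array([0.57596693, 0.2157124 , 0.018     ]), np.float64(81.74019213895207), np.float64(0.08054382566475322))
stand ((633.2141723632812, 385.3197326660156), (180.59017944335938, 200.67523193359375), 14.383235931396484)
tilt deg [0.07961336 0.0166367 ]
```

View pics/top4.png

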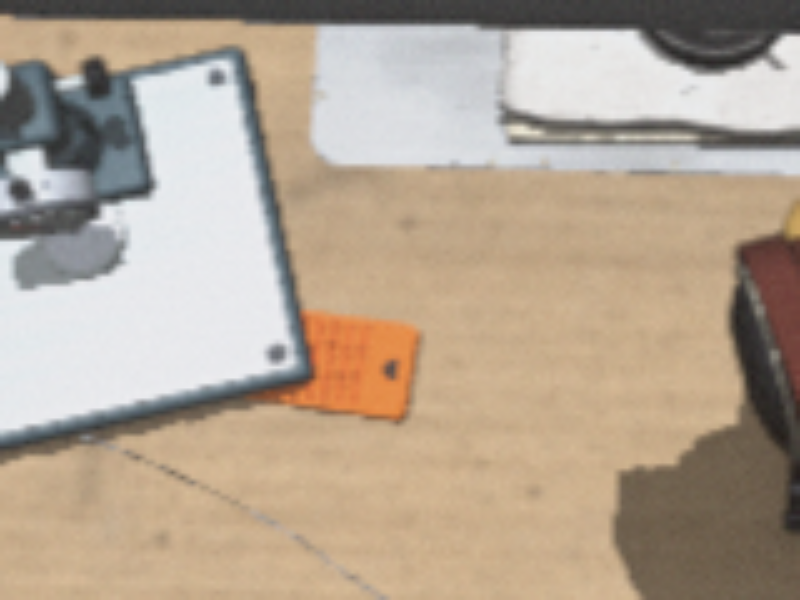

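The wedge is in place under the corner (back edge at (410,370)), and the stand is level and unmoved, with the hand clear. Handing in.

Emit:
play_rows(
  series=[
    [1,0,0,0,0,0,0],
    [1,0,0,0,0,0,0],
    [1,0,0,0,0,0,0],
    [1,0,0,0,0,0,0],
  ],
)

```text
t: 14.53
eef_pos: [0.5465, 0.0286, 0.1816]
tcp_rot: [-0.0, 0.749, 0.662, 0.0]
ft_force: [0.4, 0.1, -0.0]
finger_gap: 0.0002
grip_force: 0.0
```

```bash
python3 -c "
from plant import *
print(hand_in())"
```

```text
the job is handed in; nothing more can be done
None
```

Handed in at 14.5 s: the wedge is under the bare foot, a steady press of about 12 N on the corner did not rock the stand, the stand measured level and unmoved to within about 1 mm, and the hand is clear.

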